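Square an L-shaped liner plate in the corner stop and fit it in its frame

TASK

Slide the loose L-shaped liner plate along the bench, without lifting it, into the corner stop until it lies square against both bars, whichever way round suits you, and let go of it there. Then take a fresh grip, carry it over and lower it into the L-shaped recess of the liner frame, turned so that it drops fully home, and let go only once it is down. Do not shift anything else on the bench.

Things in the scene. Friction and masses are not known exactly. Their poses are not given: they have to be found in the camera images.
- liner_plate: loose L-shaped aluminium plate 16 mm thick, 0.16 to 0.32 kg, outline 100 x 80 mm. Origin: centre of that outline, on the underside; z up. In its own frame (mm): long limb x -50..50, y -40..-4 (36 wide); short limb x -50..-10, y -40..40 (40 wide); the notch x -10..50, y -4..40 is empty. Three flush screws in its top. Starts flat on the bench on the right, at any yaw.
- plate_heel (a point): outer heel corner of the plate's L, on its underside: plate frame x -50, y -40 mm
- corner_stop: fixed corner stop in front of the robot: two steel flat bars at a right angle, 18 mm wide, only 5 mm high. Origin: inner corner, on the bench. In its frame one bar's inner face is x = 0 (y 18 to -100 mm), the other's is y = 0 (x 0 to -100 mm); the plate belongs at x < 0, y < 0, its origin then 50 and 40 mm (either way round) from the two faces. Yaw -0.25 to 0.10 rad.
- liner_frame: fixed steel frame on the left, 127 x 107 mm, 9 mm high: a 4 mm floor and a 5 mm high rim round an L-shaped recess, 1.5 mm wider all round than the plate. Origin: centre of the underside. The recess has the same outline here as the plate in its own frame: the seated plate has the frame's x, y and yaw, underside at 4 mm, top 11 mm above the rim. Any yaw.
- frame_heel (a point): the point on the recess floor where the plate's heel corner belongs: frame x -50, y -40, z 4 mm
- gauge_block: loose bystander, ground steel block 30 x 40 x 50 mm high, origin under its centre; not to be shifted. It stands at the front edge of the bench on the left
- bolt_1: loose bystander, M12 bolt standing on its head, 21 mm across the head, 50 mm high, origin under its centre, at the front edge of the bench between the plate and the corner stop; not to be shifted
- bolt_2: loose bystander, another such bolt, standing beyond the plate's starting place; not to be shifted. The fixed press on the right: near here its parts begin at x 0.499, y below -0.377 (66 mm high) and x 0.574, y below -0.325 m (163 mm high); parts overhanging 0.13 m and more up begin at y below -0.414 m
- tape_roll: loose bystander, roll of packing tape lying flat, 100 mm across, 24 mm high, origin under its centre, behind the frame; not to be shifted. Behind it stands a drawer cabinet 213 mm high, x from 0.711, y 0.255..0.43 m
- vice: fixed blue bench vice, occupies x 0.478..0.645, y 0.125..0.215 m of the bench, 91 mm high (its origin lies within); the bench top's front edge is at x = 0.379, its left edge at y = 0.44
- toggle_clamp: fixed toggle clamp with red handle, occupies x 0.535..0.595, y -0.262..-0.108 m, 69 mm high
- lid_box: fixed green tin box, x 0.542..0.625, y -0.017..0.097 m, 42 mm high, its lid standing open behind (x from 0.573, 120 mm high)

How it is judged (in metres and radians):
On the way:
1. the plate lies flat on the bench, square against both bars of the corner stop, let go of by the fingers (((x of liner_plate in the frame of corner_stop between -0.052 and -0.047 m and y of liner_plate in the frame of corner_stop between -0.042 and -0.037 m and angle between the x axis of liner_plate and the x axis of corner_stop, either way round below 0.03 rad) or (x of liner_plate in the frame of corner_stop between -0.042 and -0.037 m and y of liner_plate in the frame of corner_stop between -0.052 and -0.047 m and angle between the x axis of liner_plate and the y axis of corner_stop, either way round below 0.03 rad)) and height (world z) of liner_plate below 0.003 m and angle between liner_plate's own z axis and vertical below 0.04 rad and linear speed of liner_plate below 0.01 m/s and contact force between the fingers and liner_plate below 0.1 N), for 0.3 s.
At the end, for the whole second after the job is handed in: the plate rests in the frame's recess, fully down (underside within 1.5 mm of the recess floor), level, its heel corner within 5 mm of the recess's heel corner, at rest and released; nothing else shifted (distance between plate_heel and frame_heel below 0.005 m and angle between the x axis of liner_plate and the x axis of liner_frame, either way round below 0.06 rad and z of liner_plate in the frame of liner_frame below 0.0055 m and angle between liner_plate's own z axis and vertical below 0.03 rad and linear speed of liner_plate below 0.01 m/s and contact force between the fingers and liner_plate below 0.1 N); the robot touches nothing.
It fails at once if the plate is lifted (more than 14 mm off the bench) before it has reached the corner stop, i.e. while its centre is still more than 90 mm short of the end bar (the bar along the stop's x) (height (world z) of liner_plate above 0.014 m and y of liner_plate in the frame of corner_stop below -0.09 m).
It fails at once if the plate is let go of in the air, more than 18 mm above the bench (height (world z) of liner_plate above 0.018 m and contact force between the fingers and liner_plate below 0.05 N).
It fails at once if the gauge block, a bolt or the tape roll is shifted by more than 15 mm (distance of any of gauge_block, bolt_1, bolt_2, tape_roll from where it was at the start of the episode above 0.015 m).
It also fails if it takes over 59 s, if anything falls off the work surface, if the arm or the gripper's body presses on something with over 40 N, if the wrist force passes 120 N, or if a joint passes its speed limit or range.

ROBOT

A 6-joint arm with a two-finger parallel gripper is mounted at the origin on a cart in front of the work surface, level with it; the furniture and walls round the work are solid. World frame = base frame: x ahead of the robot, y to its left, z up, the work surface at z = 0. Lengths are in mm, angles in rad, forces in N, time in s.
With the tool pointing down it reaches from about 400 to 825 mm from the base axis. Payload 7 kg.
Tool frame: the origin (TCP) lies at the very end of the fingers, on their centre line; the grasp point (between the pads) lies 19 mm behind it; z points along the fingers, y is the line along which they close (so a half turn about z gives the same grasp; the last joint's range is limited). The gripper opens to 88 mm and grips with 3 to 60 N. Pads are 19 mm wide; open, the fingers measure 130 mm over their backs; the gripper's body (78 mm by 193 mm) begins 47 mm behind the grasp point.
Start: joints at [-1.012, 0.359, 0.012, 0, -1.224, -0.288], TCP at [180.538, -650.385, 226.561] pointing down, gripper open.
Joint ranges: [-3.07, 3.07], [-1.43, 2.12], [-1.02, 1.25], [-3.03, 1.67], [-3.05, -0], [-3.03, 3.03]. Speed limits (rad/s): [2.39, 2.39, 3.01, 3.14, 3.14, 3.14].

INTERFACE

Orientations are given as a rotation vector (axis times angle).
In Python, from rig import get_state, snapshot, camera_info, sign_off, silhouettes, tip_of gives the robot as it stands. The module is installed in compiled form; this text tells all that it offers.
- The arm moves only by the shell command python3 -m crank 'ROWS' [FORCE]. ROWS is a JSON object of lists of equal length, an entry for each row: "linear": the shift along the tool's x, y, z scaled (see below), a list of three; "turn": the turn, a rotation vector about the tool's x, y, z scaled (see below), a list of three; "claw": the closure, from -1 (fully open) to 1 (shut). In form: {"linear": [[x, y, z], ...], "turn": [[ax, ay, az], ...], "claw": [claw, ...]}. A call has 1 to 12 rows; each row shifts and turns the commanded pose from where the row before left it, along the tool's axes as they then stand; what a row does not reach is not made up. The controller multiplies each number of a shift by 2.5 cm and each number of a turn by pi rad. A row lasts 1/8 s, in which the tool goes at most 62.5 mm and 10.7 degrees, less where a joint would pass 70% of its speed; a pose out of reach is approached as far as the arm can. A call with a number of a shift or a turn outside -1 to 1 is refused whole. A call with a gripper value outside its range is refused whole. The fingers move at their own pace and stop on an object; FORCE is the grip in N (left out, the last holds). Time passes only in rows, so rows that do not move let the fingers close. It gives the time, the measured TCP pose, the force, the opening and the grip force at its end, in the units of the state.
- get_state(): the state, without advancing time (a new reading comes with each control period).
- snapshot(name): name is "side" or "top" or "wrist"; returns (picture, depth): 420x560x3 uint8, blue, green, red; 420x560 float32, mm along the optical axis (not along the pixel's ray), 0 where there is no reading.
- camera_info(name): a dict with "fx", "fy", "cx", "cy" (pixels), "k1" (the pictures are not rectified: a ray, as slopes to the right and down, at radius r is drawn at 1 + k1 r^2 times it, then the intrinsics apply), "extrinsics" (4x4, takes a point from world to camera coordinates). Camera axes: x right, y down, z forward; pixel columns grow to the right and rows downward; lengths in mm; the calibration is good to about 2 mm. A picture is of the moment at which its call begins: read the wrist's pose just before it. camera_info takes no time and is no camera call; for the wrist camera it gives the pose at the moment of the call.
- sign_off(): hands the job in; it is judged then, once.
Trained networks look in the newest picture that a camera, given by its name, has taken for a name from the list of things; names that differ only in an ending like _2 or _b are one class to them, and where a whole thing is asked for, a point or a joint stands for the part that bears it (a point fixed in the world has none). Each returns a list of dicts, best first, with "conf" (0 to 1); they miss things now and then, are a little off and sometimes report something else, mostly with a low value. They report only what shows in the picture. A call takes as long as a camera call.
- silhouettes(camera, target): "pixels" (420x560 bool, what is visible of it).
- tip_of(camera, target): "location" ([x, y, z] in mm, in world coordinates, good to about 4 mm: a listed point, or the origin of a listed thing).
The state is a dict: "time": time; "joint_pos": joint angles; "joint_velocities": joint speeds; "joint_torque": joint torques, N m; "tcp_pos": TCP position; "eef_rot": TCP orientation; "contact_force": force on the tool from outside, world axes, zero at the start; "ft_torque": the same for the moment, N m; "finger_gap": finger opening in mm; "grasp_force": force on a finger pad.
Only numpy, scipy, OpenCV 4.12 (cv2) and the standard library are available. Lean on these libraries where they do the work, as an engineer would, in place of code of your own. Each camera call takes 0.05 s, during which the arm holds its last target. There are 200 camera calls.

## Working session

There is one attempt and no reset: what is moved stays moved. The work goes in short steps, Python scripts to look and compute and a shell command to move; the robot and the scene stay as the last step left them, time stands still between calls to the robot, and variables do not carry over. Pictures are saved under pics/ and viewed, at most 10 in all, crops included, and the job is handed in when it is done.

```bash
mkdir -p pics; cat > h.py <<'E'
import numpy as np,cv2
from rig import *
from scipy.spatial.transform import Rotation as R
def unproj(ci,u,v,d):
    u=np.asarray(u,float);v=np.asarray(v,float)
    xd=(u-ci['cx'])/ci['fx'];yd=(v-ci['cy'])/ci['fy']
    x,y=xd.copy(),yd.copy()
    for _ in range(8):
        s=1+ci['k1']*(x*x+y*y);x=xd/s;y=yd/s
    P=np.stack([x*d,y*d,d*np.ones_like(x),np.ones_like(x)],-1)
    return (P@np.linalg.inv(np.array(ci['extrinsics'])).T)[...,:3]
def cloud(name):
    ci=camera_info(name);im,d=snapshot(name)
    v,u=np.mgrid[0:420,0:560]
    W=unproj(ci,u,v,d); W[d<=0]=np.nan
    return im,d,W
E
python3 - <<'E'
from h import *
s=get_state();print({k:np.round(v,3) for k,v in s.items()})
for n in ['top','side','wrist']:
    im,d,W=cloud(n);cv2.imwrite(f'pics/{n}0.png',im)
    ci=camera_info(n);print(n,np.round(np.linalg.inv(ci['extrinsics']),3).tolist(),ci['fx'],ci['k1'])
    for t in ['liner_plate','plate_heel','corner_stop','liner_frame','frame_heel','bolt_1','gauge_block','tape_roll']:
        print(t,[(round(r['conf'],2),np.round(r['location']).tolist()) for r in tip_of(n,t)[:3]])
E
```

```text
{'time': np.float64(0.0), 'joint_pos': array([-1.012,  0.359,  0.011, -0.   , -1.224, -0.288]), 'joint_velocities': array([-0.002,  0.001, -0.001, -0.   ,  0.001, -0.001]), 'joint_torque': array([-1.0000e-03, -5.8272e+01,  2.9305e+01,  6.9970e+00,  7.0000e-03,
       -0.0000e+00]), 'tcp_pos': array([ 180.406, -649.929,  225.621]), 'eef_rot': array([ 4.240e-01, -3.112e+00, -3.000e-03]), 'contact_force': array([-0.944, -0.026,  0.787]), 'ft_torque': array([-0.005, -0.015,  0.005]), 'grasp_force': np.float64(0.0), 'finger_gap': np.float64(87.631)}
top [[-0.003, -0.994, 0.105, 403.141], [-1.0, 0.005, 0.023, 12.34], [-0.024, -0.105, -0.994, 1262.945], [0.0, 0.0, 0.0, 1.0]] 442.13285251818803 -0.07968706618765552
liner_plate [(0.75, [432.0, -239.0, 0.0])]
plate_heel [(0.72, [491.0, -264.0, -1.0])]
corner_stop [(0.63, [497.0, 19.0, 1.0]), (0.29, [492.0, -264.0, -1.0])]
liner_frame [(0.96, [466.0, 321.0, -5.0])]
frame_heel [(0.75, [429.0, 266.0, 6.0])]
bolt_1 [(0.62, [400.0, -137.0, 2.0]), (0.4, [576.0, -292.0, 2.0])]
gauge_block [(0.6, [409.0, 180.0, -6.0])]
tape_roll [(0.92, [656.0, 342.0, 3.0])]
side [[-0.981, -0.126, 0.151, 308.624], [-0.196, 0.579, -0.791, 1180.623], [0.012, -0.805, -0.593, 889.3], [0.0, 0.0, 0.0, 1.0]] 545.2476944836149 -0.0246836509526473
liner_plate [(0.98, [431.0, -235.0, -2.0])]
plate_heel [(0.91, [491.0, -264.0, 4.0])]
corner_stop [(0.93, [496.0, 20.0, 4.0])]
liner_frame [(0.8, [468.0, 320.0, 0.0]), (0.23, [409.0, 178.0, 0.0])]
frame_heel [(0.73, [425.0, 266.0, 2.0])]
bolt_1 [(0.53, [572.0, -293.0, 3.0]), (0.51, [402.0, -136.0, 4.0])]
gauge_block [(0.77, [407.0, 180.0, 2.0])]
tape_roll [(0.91, [654.0, 344.0, 0.0])]
wrist [[-0.267, 0.922, 0.281, 103.414], [0.964, 0.256, 0.079, -672.465], [0.001, 0.292, -0.957, 385.465], [0.0, 0.0, 0.0, 1.0]] 368.16918862218716 -0.026144164419074887
liner_plate []
plate_heel []
corner_stop []
liner_frame []
frame_heel []
bolt_1 []
gauge_block []
tape_roll []
```

```bash
cat >> h.py <<'E'
L=np.array([[-50,-40],[50,-40],[50,-4],[-10,-4],[-10,40],[-50,40]],float)
def proj(ci,P):
    P=np.asarray(P,float);E=np.array(ci['extrinsics']);C=P@E[:3,:3].T+E[:3,3]
    x=C[:,0]/C[:,2];y=C[:,1]/C[:,2];s=1+ci['k1']*(x*x+y*y)
    return np.stack([ci['fx']*x*s+ci['cx'],ci['fy']*y*s+ci['cy']],1)
def rot(a): return np.array([[np.cos(a),-np.sin(a)],[np.sin(a),np.cos(a)]])
E
python3 - <<'E'
from h import *
from scipy.optimize import minimize
import pickle
im,d,W=cloud('top');ci=camera_info('top')
def fit(mask,z,outl,yaw0,c0):
    # top face polygon vs mask of points near z: maximise IoU
    def cost(p):
        P=outl@rot(p[2]).T+p[:2]; uv=proj(ci,np.c_[P,np.full(len(P),z)])
        m=np.zeros((420*4,560*4),np.uint8);cv2.fillPoly(m,[np.round(uv*4+1.5).astype(int)],1)
        m=cv2.resize(m.astype(np.float32),(560,420),interpolation=cv2.INTER_AREA)
        return np.abs(m-mask).sum()
    return min((minimize(cost,[*c0,yaw0+k],method='Nelder-Mead',options=dict(initial_simplex=[[c0[0],c0[1],yaw0+k],[c0[0]+8,c0[1],yaw0+k],[c0[0],c0[1]+8,yaw0+k],[c0[0],c0[1],yaw0+k+.2]],xatol=.05,fatol=.2)) for k in (-.3,0,.3)),key=lambda r:r.fun)
s=silhouettes('top','liner_plate')
m=s[0]['pixels'];print(s[0]['conf'],m.sum(),np.nanmedian(W[m][:,2]))
# yaw from origin to heel
h=np.array([491,-264.])-np.array([432,-238]);yaw=np.arctan2(h[1],h[0])-np.arctan2(-40,-50)
mz=(m&(W[...,2]>8)).astype(np.float32)
r=fit(mz,16,L,yaw,(432,-238));print('plate',r.x,r.fun,mz.sum(),yaw)
h=np.array([427,266.])-np.array([467,320]);yf=np.arctan2(h[1],h[0])-np.arctan2(-40,-50)
print('frame yaw',yf)
s=silhouettes('top','liner_frame');mf=s[0]['pixels']
F=np.array([[-63.5,-53.5],[63.5,-53.5],[63.5,53.5],[-63.5,53.5]])
r=fit(mf.astype(np.float32),7,F,yf,(467,320));print('frame',r.x,r.fun,mf.sum())
s=silhouettes('top','corner_stop');mc=s[0]['pixels']
C=np.array([[18,18],[18,-100],[0,-100],[0,0],[-100,0],[-100,18]],float)
r=fit(mc.astype(np.float32),4,C,-.08,(497,19));print('stop',r.x,r.fun,mc.sum())
for t in ['bolt_1','gauge_block','tape_roll']:
  for q in silhouettes('top',t)[:2]:
    p=W[q['pixels']];p=p[p[:,2]>15];print(t,q['conf'],np.nanmin(p,0).round(),np.nanmax(p,0).round())
E
```

```text
0.71 673 15.77663176563533
plate [ 436.50060885 -235.9969408     2.03980728] 59.0 655.0 2.051776977671567
frame yaw 0.25850658643265145
frame [4.68002181e+02 3.19946580e+02 2.72000972e-01] 60.9375 1611
stop [ 4.97645994e+02  1.88002984e+01 -1.86418751e-01] 57.8125 463
bolt_1 0.19 [388. 155.  16.] [436. 197.  55.]
gauge_block 0.62 [388. 155.  16.] [436. 200.  55.]
tape_roll 0.96 [609. 292.  16.] [705. 393.  31.]
```

View pics/top0.png

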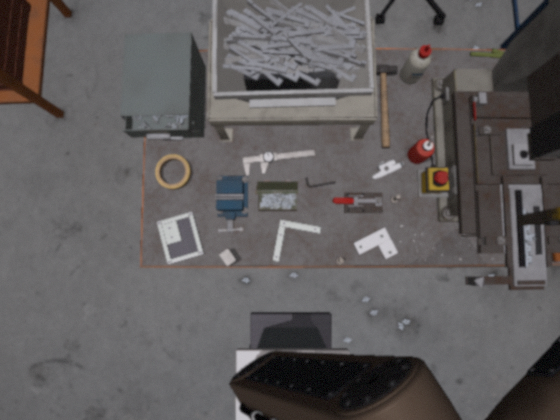

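The picture shows the plate at about px (378,242), with its heel up-right. The stop corner is at (283,223), the frame at (180,238), bolt_1 at (341,260) and the gauge block at (229,257). These match the fits. I'll move over the plate and look from near.

```bash
cat >> h.py <<'E'
def go(x,y,z,yaw=None):
    "print the shift (tool axes, row units) and turn left to a goal; turn comes after the shift"
    s=get_state();M=R.from_rotvec(s['eef_rot']).as_matrix()
    d=M.T@(np.array([x,y,z])-s['tcp_pos'])/25
    c=np.arctan2(M[1,1],M[0,1]);t=0 if yaw is None else (yaw-c+np.pi/2)%np.pi-np.pi/2
    print('shift units',d.round(2),'turn z units',round(-t/np.pi,4),'yaw now',round(c,4),'t',s['time'],'tcp',s['tcp_pos'].round(1),'j6',round(s['joint_pos'][5],2),'F',s['contact_force'].round(1),'gap',s['finger_gap'].round(1))
E
python3 -m crank '{"linear":[[-1,0.85,0],[-1,0.85,0],[-1,0.85,0],[-1,0.85,0],[-1,0.85,0],[-1,0.85,0],[-1,0.85,0],[-1,0.85,0],[-1,0.85,0],[-1,0.85,0],[-1,0.85,0],[-1,0.85,0]],"turn":[[0,0,0],[0,0,0],[0,0,0],[0,0,0],[0,0,0],[0,0,0],[0,0,0],[0,0,0],[0,0,0],[0,0,0],[0,0,0],[0,0,0]],"claw":[-1,-1,-1,-1,-1,-1,-1,-1,-1,-1,-1,-1]}'
python3 -m crank '{"linear":[[-1,0.85,0.4],[-1,0.85,0.4],[0,0,0],[0,0,0],[0,0,0]],"turn":[[0,0,0],[0,0,0],[0,0,-0.032],[0,0,-0.031],[0,0,0]],"claw":[-1,-1,-1,-1,-1]}'
python3 - <<'E'
from h import *
go(437.6,-269,150,2.04)
im,d,W=cloud('wrist');cv2.imwrite('pics/w1.png',im)
ci=camera_info('wrist');np.savez('w1.npz',d=d,W=W,E=ci['extrinsics'])
s=silhouettes('wrist','liner_plate');print([(q['conf'],q['pixels'].sum()) for q in s])
E
```

```text
time: 3.2
tcp_pos: [401.9, -323.6, 226.8]
eef_rot: [-0.424, 3.112, -0.0]
contact_force: [0.3, -0.5, 0.1]
finger_gap: 87.7
grasp_force: 0.0
time: 3.82
tcp_pos: [438.3, -270.0, 206.7]
eef_rot: [-0.729, 3.056, -0.0]
contact_force: [-0.0, -0.4, -0.4]
finger_gap: 87.5
grasp_force: 0.0Traceback (most recent call last):
  File "<stdin>", line 2, in <module>
  File "h.py", line 28, in go
    print('shift units',d.round(2),'turn z units',round(-t/np.pi,4),'yaw now',round(c,4),'t',s['time'],'tcp',s['tcp_pos'].round(1),'j6',round(s['joint_pos'][5],2),'F',s['contact_force'].round(1),'gap',s['finger_gap'].round(1))
                                                                                                                                                                                                         ^^^^^^^^^^^^^^^^^^^^^
AttributeError: 'float' object has no attribute 'round'
```

```bash
sed -i "s/s\['finger_gap'\].round(1)/round(float(s['finger_gap']),1)/" h.py
cat >> h.py <<'E'
from scipy.optimize import minimize
def fitpoly(ci,mask,z,outl,c0,yaw0,dy=(-.15,0,.15)):
    mask=mask.astype(np.float32)
    def cost(p):
        P=outl@rot(p[2]).T+p[:2]; uv=proj(ci,np.c_[P,np.full(len(P),z)])
        m=np.zeros((1680,2240),np.uint8);cv2.fillPoly(m,[np.round(uv*4+1.5).astype(int)],1)
        return np.abs(cv2.resize(m.astype(np.float32),(560,420),interpolation=cv2.INTER_AREA)-mask).sum()
    return min((minimize(cost,[*c0,yaw0+k],method='Nelder-Mead',options=dict(initial_simplex=[[c0[0],c0[1],yaw0+k],[c0[0]+8,c0[1],yaw0+k],[c0[0],c0[1]+8,yaw0+k],[c0[0],c0[1],yaw0+k+.2]],xatol=.05,fatol=.2)) for k in dy),key=lambda r:r.fun)
def draw(ci,im,outl,p,z,col):
    uv=proj(ci,np.c_[outl@rot(p[2]).T+p[:2],np.full(len(outl),z)]);cv2.polylines(im,[np.round(uv*8).astype(int)],True,col,1,cv2.LINE_AA,3)
E
python3 - <<'E'
from h import *
go(437.6,-269,150,2.04)
im,d,W=cloud('wrist');ci=camera_info('wrist')
s=silhouettes('wrist','liner_plate');print([(q['conf'],q['pixels'].sum()) for q in s])
m=s[0]['pixels'];z=W[...,2];print(np.nanpercentile(z[m],[5,25,50,75,95]), (m[0].any(),m[-1].any(),m[:,0].any(),m[:,-1].any()))
mm=m&(z>10)
for k in (m,mm):
  r=fitpoly(ci,k,16,L,(436.5,-236),2.04);print(r.x,r.fun,k.sum())
draw(ci,im,L,r.x,16,(0,0,255));cv2.imwrite('pics/w1.png',im)
E
```

```text
shift units [0.01 0.05 2.27] turn z units -0.0003 yaw now 2.0391 t 3.825 tcp [ 438.3 -270.   206.7] j6 -0.93 F [-0.  -0.4 -0.4] gap 87.5
[(0.73, np.int64(5574))]
[12.33330501 16.11725391 16.68465803 17.20941847 17.93171526] (np.False_, np.False_, np.False_, np.False_)
[ 432.38640859 -237.35311891    2.02615391] 290.375 5574
[ 433.23137321 -237.00676499    2.02561033] 159.1875 5327
```

View pics/w1.png

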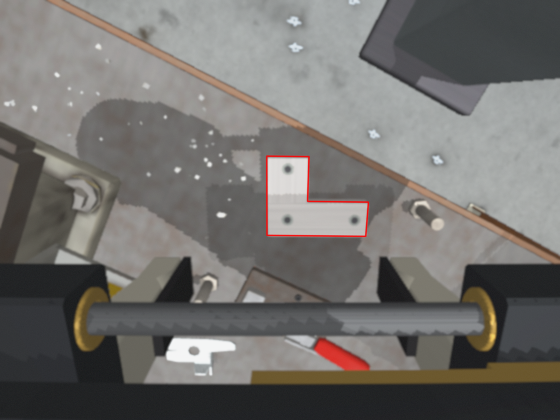

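The red fit lies on the plate's edges: corners are about (267,156) and (368,236). I'll lower and grip the short limb there.

```bash
python3 -m crank '{"linear":[[0.16,0.08,0],[0,0,1],[0,0,1],[0,0,1],[0,0,1],[0,0,1],[0,0,1],[0,0,1],[0,0,0.5],[0,0,0.4],[0,0,0]],"turn":[[0,0,0.0043],[0,0,0],[0,0,0],[0,0,0],[0,0,0],[0,0,0],[0,0,0],[0,0,0],[0,0,0],[0,0,0],[0,0,0]],"claw":[-1,-1,-1,-1,-1,-1,-1,-1,-1,-1,-1]}' 15
python3 - <<'E'
from h import *
go(433.8,-270.1,5,2.026)
E
```

```text
time: 5.3
tcp_pos: [433.6, -270.1, 8.9]
eef_rot: [0.708, -3.06, -0.0]
contact_force: [-0.7, -0.4, -0.0]
finger_gap: 87.7
grasp_force: 0.0
shift units [-0.01 -0.    0.16] turn z units -0.0001 yaw now 2.0256 t 5.3 tcp [ 433.6 -270.1    8.9] j6 -0.94 F [-0.7 -0.4 -0. ] gap 87.7
```

```bash
python3 -m crank '{"linear":[[0,0,0.1],[0,0,0],[0,0,0],[0,0,0],[0.36,0.17,0],[0.36,0.18,0],[0,0,0]],"turn":[[0,0,0],[0,0,0],[0,0,0],[0,0,0],[0,0,0],[0,0,0],[0,0,0]],"claw":[1,1,1,1,1,1,1]}' 15
python3 -m crank '{"linear":[[0,0,0],[0,0,0],[0,0,-1],[0,0,-1],[0,0,-1],[0,0,-1],[0,0,-1],[0,0,0]],"turn":[[0,0,0],[0,0,0],[0,0,0],[0,0,0],[0,0,0],[0,0,0],[0,0,0],[0,0,0]],"claw":[-1,-1,-1,-1,-1,-1,-1,-1]}'
python3 - <<'E'
from h import *
im,d,W=cloud('wrist');ci=camera_info('wrist');z=W[...,2]
s=silhouettes('wrist','liner_plate');m=s[0]['pixels'];print(s[0]['conf'],m.sum(),np.nanmedian(z[m]),(m[0].any(),m[-1].any(),m[:,0].any(),m[:,-1].any()))
r=fitpoly(ci,m&(z>10),16,L,(413.5,-237),2.026,(-.05,.05));print(r.x,r.fun)
p=r.x;g=p[:2]+rot(p[2])@[-22,0];print('grip',g);go(*g,9,p[2]+np.pi/2)
S=get_state();print(S['joint_pos'].round(2))
for q in silhouettes('wrist','bolt_1')[:3]:
    P=W[q['pixels']];print(q['conf'],q['pixels'].sum(),np.nanmedian(P,0),np.nanpercentile(P,[3],0),np.nanpercentile(P,[97],0))
draw(ci,im,L,p,16,(0,0,255));cv2.imwrite('pics/w2.png',im)
E
```

```text
time: 6.18
tcp_pos: [412.1, -270.1, 6.6]
eef_rot: [0.708, -3.06, -0.001]
contact_force: [-2.6, 0.4, 2.4]
finger_gap: 40.3
grasp_force: 14.6
time: 7.18
tcp_pos: [415.2, -270.5, 133.4]
eef_rot: [-0.709, 3.057, -0.003]
contact_force: [-0.6, -0.4, 0.1]
finger_gap: 87.7
grasp_force: 0.0
0.7 8087 16.691997858925475 (np.False_, np.False_, np.False_, np.False_)
[ 420.36226733 -234.40609112    1.96107321] 384.75
grip [ 428.7320462  -254.75177375]
shift units [-0.81  0.28  4.9 ] turn z units -0.4794 yaw now 2.0259 t 7.275 tcp [ 413.7 -270.   131.4] j6 -0.94 F [ 0.2 -1.2 -0.4] gap 87.3
[-0.18  0.15 -0.51 -0.   -0.91 -0.94]
0.97 894 [ 397.89970918 -140.38421947   25.23091421] [[ 390.49092381 -145.44311149    3.08197185]] [[ 406.6837209  -132.84339671   51.65922277]]
0.85 717 [ 569.0654961 -295.8475511   32.0887232] [[ 565.86129495 -301.8674402     8.14690763]] [[ 576.81796341 -288.51525766   51.4816519 ]]
```

View pics/w2.png

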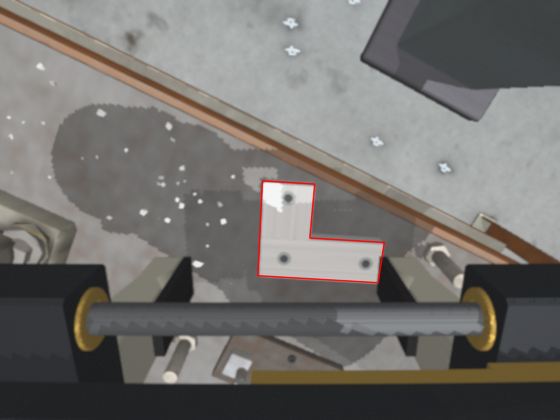

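The red fit is on the plate's corners at about (263,181) and (384,242). The plate slipped about 6 mm and 0.06 rad in that light grip, so I'll grip harder. Next grip is across the heel end.

```bash
python3 -m crank '{"linear":[[-0.81,0.28,0],[0,0,0],[0,0,0],[0,0,0],[0,0,0],[0,0,0.5],[0,0,0.9],[0,0,0.9],[0,0,0.9],[0,0,0.8],[0,0,0],[0,0,0]],"turn":[[0,0,0],[0,0,-0.0533],[0,0,-0.0533],[0,0,-0.0533],[0,0,-0.0533],[0,0,-0.0533],[0,0,-0.0533],[0,0,-0.0533],[0,0,-0.0533],[0,0,-0.0533],[0,0,0],[0,0,0]],"claw":[-1,-1,-1,-1,-1,-1,-1,-1,-1,-1,-1,-1]}' 45
python3 - <<'E'
from h import *
go(428.7,-254.8,8.5,1.961+np.pi/2)
im,d,W=cloud('wrist');cv2.imwrite('pics/w3.png',im)
E
```

```text
time: 8.82
tcp_pos: [428.8, -255.1, 31.6]
eef_rot: [2.608, -1.751, -0.001]
contact_force: [0.1, -0.9, -0.3]
finger_gap: 87.7
grasp_force: 0.0
shift units [-0.01  0.    0.93] turn z units -0.0007 yaw now -2.7537 t 8.825 tcp [ 428.8 -255.1   31.6] j6 0.53 F [ 0.1 -0.9 -0.3] gap 87.7
```

View pics/w3.png

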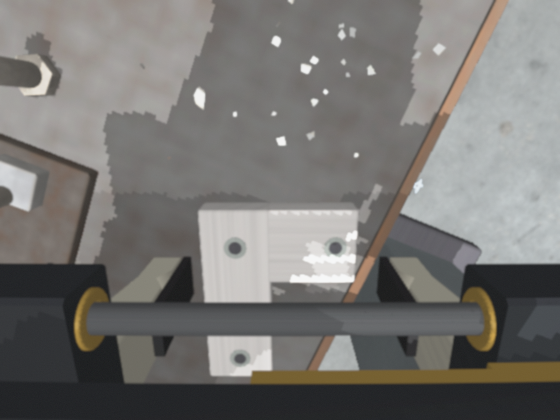

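```bash
cat >> h.py <<'E'
def ray(ci,u,v,z):
    a=unproj(ci,u,v,100.);b=unproj(ci,u,v,200.);t=(z-a[...,2])/(b-a)[...,2]
    return a+(b-a)*t[...,None]
E
python3 - <<'E'
from h import *
ci=camera_info('wrist');s=get_state();M=R.from_rotvec(s['eef_rot']).as_matrix()
im=cv2.imread('pics/w3.png');g=cv2.cvtColor(im,cv2.COLOR_BGR2GRAY).astype(int)
for r in (220,240,260): print(r,g[r,190:215].tolist(),g[r,345:370].tolist())
P=ray(ci,np.array([200,357,203,357]),np.array([215,215,245,275]),16.)
print(((P-s['tcp_pos'])@M).round(1),ci['cx'])
E
```

```text
220 [101, 102, 101, 101, 101, 102, 102, 121, 157, 187, 199, 201, 202, 201, 200, 199, 198, 198, 200, 202, 202, 200, 197, 195, 196] [194, 195, 194, 195, 194, 194, 194, 194, 194, 194, 191, 181, 164, 149, 142, 145, 147, 148, 149, 148, 142, 128, 111, 102, 100]
240 [91, 92, 93, 93, 93, 93, 92, 93, 99, 125, 161, 190, 201, 204, 202, 201, 200, 199, 199, 200, 201, 203, 200, 198, 195] [204, 227, 242, 244, 237, 218, 202, 200, 203, 199, 184, 164, 150, 146, 145, 141, 139, 142, 142, 143, 139, 133, 124, 110, 99]
260 [47, 72, 90, 96, 96, 97, 95, 97, 96, 96, 118, 157, 189, 201, 203, 204, 201, 201, 199, 199, 200, 202, 203, 202, 199] [239, 240, 244, 246, 246, 247, 247, 246, 246, 239, 202, 156, 144, 145, 144, 139, 123, 99, 93, 115, 136, 144, 148, 148, 147]
[[ 24.8 -41.1  16. ]
 [ 24.9  37.1  16. ]
 [  8.8 -40.7  16. ]
 [ -8.1  39.   16. ]] 284.859665707153
```

```bash
python3 -m crank '{"linear":[[0,-0.06,0.3],[0,0,0.3],[0,0,0.33],[0,0,0]],"turn":[[0,0,0],[0,0,0],[0,0,0],[0,0,0]],"claw":[-1,-1,-1,-1]}' 45
python3 -m crank '{"linear":[[0,0,0],[0,0,0],[0,0,0]],"turn":[[0,0,0],[0,0,0],[0,0,0]],"claw":[1,1,1]}' 45
python3 - <<'E'
from h import *
s=get_state();print(s['tcp_pos'])
go(500,-270,8.5,np.pi/2)
E
```

```text
time: 9.38
tcp_pos: [429.6, -254.3, 7.5]
eef_rot: [2.61, -1.747, -0.002]
contact_force: [-0.6, -0.2, 0.0]
finger_gap: 87.8
grasp_force: 0.0
time: 9.75
tcp_pos: [430.2, -254.4, 8.4]
eef_rot: [-2.611, 1.747, -0.0]
contact_force: [-0.5, 0.2, -2.0]
finger_gap: 79.0
grasp_force: 45.0
[ 430.18647117 -254.38278753    8.37024727]
shift units [ 1.64 -2.34 -0.01] turn z units -0.3754 yaw now -2.7503 t 9.75 tcp [ 430.2 -254.4    8.4] j6 0.53 F [-0.5  0.2 -2. ] gap 79.0
```

```bash
python3 -m crank '{"linear":[[0.06,-0.15,0],[0.08,-0.14,0],[0.11,-0.12,0],[0.31,-0.25,0],[0.35,-0.19,0],[0.38,-0.13,0],[0.39,-0.07,0],[0,0,0]],"turn":[[0,0,-0.0536],[0,0,-0.0536],[0,0,-0.0536],[0,0,-0.0536],[0,0,-0.0536],[0,0,-0.0536],[0,0,-0.0536],[0,0,0]],"claw":[1,1,1,1,1,1,1,1]}' 45
python3 - <<'E'
from h import *
go(492,-128,8.5,np.pi/2)
im,d,W=cloud('top');ci=camera_info('top');z=W[...,2]
for q in silhouettes('top','liner_plate')[:1]:
    m=q['pixels'];print(q['conf'],m.sum());r=fitpoly(ci,m&(z>8),16,L,(460,-254),3.14);print(r.x,r.fun)
im,d,W=cloud('wrist');cv2.imwrite('pics/w4.png',im)
E
```

```text
time: 10.75
tcp_pos: [482.8, -254.3, 8.4]
eef_rot: [3.141, -0.002, 0.001]
contact_force: [0.3, -0.3, -0.7]
finger_gap: 79.2
grasp_force: 45.0
shift units [ 0.36 -5.05 -0.01] turn z units -0.0005 yaw now -1.5723 t 10.75 tcp [ 482.8 -254.3    8.4] j6 1.69 F [ 0.3 -0.3 -0.7] gap 79.2
```

View pics/w4.png

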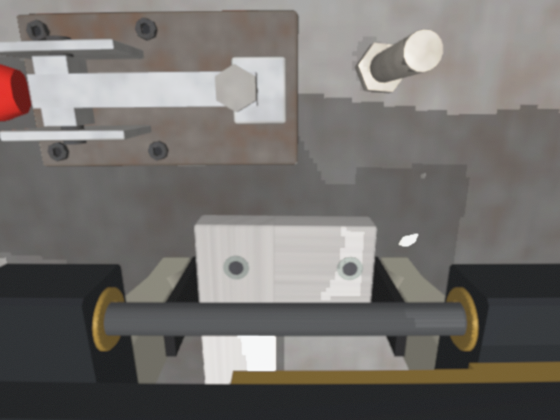

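```bash
python3 - <<'E'
from h import *
ci=camera_info('wrist')
print(ray(ci,np.array([196.5,285,375.]),np.array([217,217,218.]),16.).round(1))
im,d,W=cloud('side')
for q in tip_of('side','liner_plate')[:1]+tip_of('side','plate_heel')[:1]+tip_of('side','corner_stop')[:1]: print(q['conf'],np.round(q['location']))
E
```

```text
[[ 512.2 -217.1   16. ]
 [ 512.1 -255.3   16. ]
 [ 511.5 -294.2   16. ]]
0.53 [ 456. -252.    1.]
0.64 [ 508. -214.   -2.]
0.89 [500.  18.   3.]
```

```bash
python3 -m crank '{"linear":[[0.36,-0.3,0],[0,-0.9,0],[0,-0.9,0],[0,-0.9,0],[0,-0.9,0],[0,-0.75,0],[0,-0.4,0],[0,0,0]],"turn":[[0,0,0],[0,0,0],[0,0,0],[0,0,0],[0,0,0],[0,0,0],[0,0,0],[0,0,0]],"claw":[1,1,1,1,1,1,1,1]}' 45
python3 - <<'E'
from h import *
s=get_state();print(s['tcp_pos'])
im,d,W=cloud('side')
for t in ('corner_stop','bolt_1','liner_plate','plate_heel'):
  print(t,[(round(q['conf'],2),np.round(q['location'])) for q in tip_of('side',t)[:2]])
cv2.imwrite('pics/s5.png',im[120:400,60:460]);print(proj(camera_info('side'),np.array([[497.6,18.8,0],[398,-139,0],[470,-128,16]])).round())
E
```

```text
time: 12.1
tcp_pos: [491.6, -127.4, 8.4]
eef_rot: [-3.141, -0.001, -0.0]
contact_force: [-0.2, 1.0, 0.1]
finger_gap: 79.5
grasp_force: 45.0
[ 491.6262008  -127.37167359    8.38642069]
corner_stop [(0.67, array([496.,  20.,   5.]))]
bolt_1 [(0.52, array([ 573., -295.,    2.])), (0.41, array([ 398., -134.,    6.]))]
liner_plate [(0.57, array([ 468., -125.,   -5.]))]
plate_heel [(0.85, array([518., -88.,   2.]))]
[[293. 215.]
 [336. 188.]
 [311. 182.]]
```

```bash
python3 -m crank '{"linear":[[0,0.12,0],[0,0,0],[-0.6,0,0],[-0.8,0,0],[-0.6,0,0],[-0.24,0,0],[0,-0.6,0],[0,-0.9,0],[0,-0.9,0],[0,-0.8,0],[0,-0.5,0],[0,0,0]],"turn":[[0,0,0.0292],[0,0,0.03],[0,0,0],[0,0,0],[0,0,0],[0,0,0],[0,0,0],[0,0,0],[0,0,0],[0,0,0],[0,0,0],[0,0,0]],"claw":[1,1,1,1,1,1,1,1,1,1,1,1]}' 45
python3 - <<'E'
from h import *
im,d,W=cloud('wrist');ci=camera_info('wrist');s=get_state();print(s['tcp_pos'],s['contact_force'])
M=R.from_rotvec(s['eef_rot']).as_matrix();print(np.arctan2(M[1,1],M[0,1]))
cv2.imwrite('pics/w5.png',im)
for q in silhouettes('wrist','corner_stop')[:1]:
    m=q['pixels'];z=W[...,2];print(q['conf'],m.sum());np.save('m5.npy',m)
C=np.array([[0,0],[0,-100],[18,-100],[18,18],[-100,18],[-100,0]],float)
draw(ci,im,C,(497.6,18.8,-.186),5,(0,0,255));cv2.imwrite('pics/w5b.png',im)
E
```

```text
time: 13.85
tcp_pos: [454.0, -28.6, 8.4]
eef_rot: [-3.128, 0.29, -0.001]
contact_force: [-0.6, 3.4, 5.4]
finger_gap: 80.0
grasp_force: 45.0
[454.0103651  -28.9081155    8.44204974] [0.06793314 3.46591608 5.27674979]
-1.7562521814311325
0.74 13872
```

View pics/w5b.png

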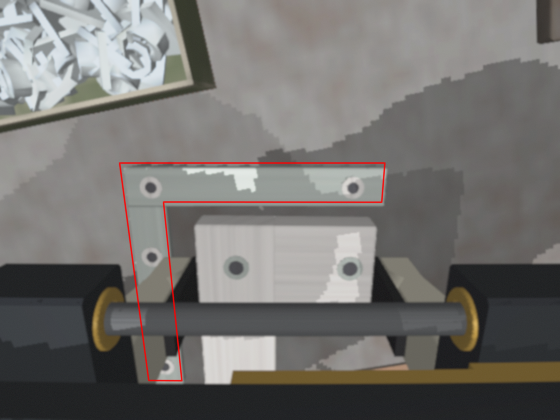

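```bash
python3 - <<'E'
from h import *
ci=camera_info('wrist')
g=cv2.GaussianBlur(cv2.cvtColor(cv2.imread('pics/w5.png'),cv2.COLOR_BGR2GRAY),(3,3),0).astype(float)
def edge(cols,r0,r1,sgn,z):
    dg=sgn*np.diff(g[r0:r1],axis=0);r=np.array([dg[:,c].argmax() for c in cols])+r0+.5
    P=ray(ci,np.array(cols,float),r,z)[:,:2];k=np.polyfit(P[:,1],P[:,0],1)
    res=np.polyval(k,P[:,1])-P[:,0];ok=abs(res)<1.5;k=np.polyfit(P[ok,1],P[ok,0],1)
    print('rows',np.median(r),'yaw',-np.arctan(k[0]),'x at y=-28',np.polyval(k,-28),ok.mean());return k
cols=list(range(185,372,3))
edge(cols,198,211,-1,5.);edge(cols,158,172,1,5.);edge(cols,211,224,1,16.)
# left bar inner edge, plate left edge
for r in (222,235,250): print(r,g[r,155:205].astype(int).tolist())
E
```

```text
rows 205.5 yaw -0.18564342087292254 x at y=-28 486.95501753261516 1.0
rows 167.5 yaw -0.18568128199797165 x at y=-28 504.8554423874827 1.0
rows 215.5 yaw -0.1957717481368434 x at y=-28 485.6388204423257 0.9047619047619048
222 [149, 150, 152, 154, 154, 152, 150, 148, 146, 145, 141, 132, 115, 98, 88, 85, 85, 86, 86, 86, 86, 86, 86, 86, 86, 86, 86, 86, 86, 86, 86, 86, 86, 86, 86, 86, 85, 84, 84, 87, 93, 103, 114, 121, 125, 126, 126, 126, 126, 126]
235 [148, 148, 150, 151, 153, 153, 152, 151, 148, 146, 145, 142, 134, 119, 102, 90, 86, 86, 87, 88, 88, 88, 88, 87, 87, 86, 86, 85, 85, 85, 85, 85, 86, 86, 86, 86, 86, 87, 95, 115, 143, 166, 178, 182, 182, 182, 181, 181, 180, 180]
250 [179, 176, 169, 160, 153, 151, 152, 152, 151, 149, 147, 145, 144, 139, 127, 110, 94, 87, 87, 88, 88, 88, 88, 88, 88, 88, 88, 88, 87, 87, 87, 87, 86, 86, 86, 87, 87, 86, 88, 97, 118, 145, 168, 179, 183, 183, 182, 182, 181, 181]
```

```bash
python3 - <<'E'
from h import *
ci=camera_info('wrist');M=rot(.1856)
b=ray(ci,np.array([167.5,169,170.5]),np.array([222,235,250.]),5.)[:,:2]@M.T
p=ray(ci,np.array([194.7,195.5]),np.array([235,250.]),16.)[:,:2]@M.T
print('bar y',b[:,1],'plate y',p[:,1])
e=ray(ci,np.array([285.,285,285,285]),np.array([205.5,215.5,215.5,224]),np.array([5.,0,16,16]))[:,:2]@M.T
print('bar x, plate x(z0), (z16), (row224 z16)',e[:,0])
g=cv2.cvtColor(cv2.imread('pics/w5.png'),cv2.COLOR_BGR2GRAY);print(g[208:236,220].tolist())
E
```

```text
bar y [108.84528261 108.74209184 108.73566762] plate y [93.68586107 93.84617643]
bar x, plate x(z0), (z16), (row224 z16) [483.74939997 477.38161233 482.3886355  478.5236598 ]
[88, 90, 88, 89, 89, 87, 93, 108, 118, 121, 121, 122, 122, 123, 122, 128, 143, 162, 174, 179, 180, 182, 182, 181, 181, 182, 182, 182]
```

```bash
python3 -m crank '{"linear":[[0,-0.26,0],[0,-0.26,0],[0.22,0,0],[0,-0.08,0],[0,-0.06,0],[0.04,0,0],[0.04,0,0],[0,0,0]],"turn":[[0,0,0],[0,0,0],[0,0,0],[0,0,0],[0,0,0],[0,0,0],[0,0,0],[0,0,0]],"claw":[1,1,1,1,1,1,1,1]}' 45
python3 -c "
from h import *
go(454,-28.9,8.4,-.1856+np.pi/2)"
```

```text
time: 14.95
tcp_pos: [461.7, -15.9, 8.3]
eef_rot: [3.127, -0.294, -0.005]
contact_force: [-8.0, 2.3, 14.3]
finger_gap: 79.3
grasp_force: 45.0
shift units [-0.2   0.57 -0.  ] turn z units -0.0006 yaw now -1.7583 t 14.95 tcp [461.7 -15.9   8.3] j6 0.99 F [-8.   2.3 14.3] gap 79.3
```

```bash
python3 -m crank '{"linear":[[0,-0.08,0],[0.06,0,0],[0,0,0]],"turn":[[0,0,0],[0,0,0],[0,0,0]],"claw":[1,1,1]}' 45
python3 - <<'E'
from h import *
go(454,-28.9,8.4,-.1856+np.pi/2)
ci=camera_info('wrist');im,d=snapshot('wrist');cv2.imwrite('pics/w6.png',im)
g=cv2.cvtColor(im,cv2.COLOR_BGR2GRAY)
print(g[195:240,220].tolist(),g[195:240,340].tolist());print(g[245,150:200].tolist())
E
```

```text
time: 15.32
tcp_pos: [461.8, -15.5, 8.3]
eef_rot: [3.125, -0.293, -0.01]
contact_force: [-12.2, -3.2, 22.3]
finger_gap: 79.0
grasp_force: 44.9
shift units [-0.21  0.58 -0.  ] turn z units -0.0004 yaw now -1.7576 t 15.325 tcp [461.8 -15.5   8.3] j6 0.99 F [-12.2  -3.2  22.3] gap 79.0
[149, 150, 150, 150, 150, 150, 150, 151, 151, 151, 151, 151, 151, 150, 149, 148, 147, 146, 147, 148, 146, 134, 121, 117, 121, 122, 123, 122, 123, 129, 147, 165, 175, 178, 179, 179, 180, 180, 180, 180, 179, 181, 181, 181, 181] [155, 152, 152, 153, 152, 152, 153, 152, 151, 151, 150, 151, 152, 151, 151, 149, 148, 147, 148, 148, 146, 136, 124, 121, 122, 124, 124, 125, 126, 124, 131, 150, 170, 179, 183, 191, 207, 215, 214, 214, 213, 212, 210, 210, 210]
[91, 90, 90, 90, 89, 90, 89, 89, 89, 88, 88, 96, 117, 137, 146, 147, 146, 146, 147, 146, 148, 148, 148, 148, 147, 147, 147, 148, 148, 147, 148, 148, 148, 147, 146, 147, 146, 147, 148, 150, 152, 153, 151, 149, 150, 158, 170, 178, 181, 181]
```

```bash
python3 -m crank '{"linear":[[0,0,0],[0,0.08,0],[0,0.08,0],[-0.12,0,0],[0,0,0]],"turn":[[0,0,0],[0,0,0],[0,0,0],[0,0,0],[0,0,0]],"claw":[-1,-1,-1,-1,-1]}' 45
python3 - <<'E'
from h import *
go(454,-28.9,8.4,-.1856+np.pi/2)
E
python3 -m crank '{"linear":[[0,0,-0.3],[0,0,-1],[0,0,-1],[0,0,-1],[0,0,-1],[0,0,0],[0,0,0]],"turn":[[0,0,0],[0,0,0],[0,0,0],[0,0,0],[0,0,0],[0,0,0],[0,0,0]],"claw":[-1,-1,-1,-1,-1,-1,-1]}'
python3 - <<'E'
from h import *
ci=camera_info('wrist');im,d,W=cloud('wrist');z=W[...,2];s=get_state();print(s['tcp_pos'],s['finger_gap'])
q=silhouettes('wrist','liner_plate')[0]['pixels']
r=fitpoly(ci,q&(z>10),16,L,(445,-12),np.pi-.1856,(-.05,.05));print(r.x,r.fun,q.sum(),(q[0].any(),q[-1].any()))
q=silhouettes('wrist','corner_stop')[0]['pixels']
C=np.array([[0,0],[0,-100],[18,-100],[18,18],[-100,18],[-100,0]],float)
rs=fitpoly(ci,q,5,C,(497.6,18.8),-.1856,(-.03,.03));print(rs.x,rs.fun,q.sum())
print('plate in stop',rot(-rs.x[2])@(r.x[:2]-rs.x[:2]),r.x[2]-rs.x[2]-np.pi)
cv2.imwrite('pics/w7.png',im)
E
```

```text
time: 16.0
tcp_pos: [461.7, -16.7, 8.2]
eef_rot: [3.128, -0.293, -0.0]
contact_force: [-0.0, -0.2, -0.1]
finger_gap: 87.6
grasp_force: 0.0
shift units [-0.21  0.54 -0.01] turn z units -0.0003 yaw now -1.7575 t 16.0 tcp [461.7 -16.7   8.2] j6 0.99 F [-0.  -0.2 -0.1] gap 87.6
time: 16.88
tcp_pos: [461.8, -16.6, 115.8]
eef_rot: [-3.128, 0.293, -0.0]
contact_force: [0.4, 0.5, -0.6]
finger_gap: 87.6
grasp_force: 0.0
[461.55446336 -16.70421008 115.46827615] 87.69137289636186
[439.74529503 -11.66135993   2.9503862 ] 213.75 9482 (np.False_, np.False_)
[ 4.95633791e+02  1.89584024e+01 -1.88737881e-01] 393.25 6676
plate in stop [-49.15115816 -40.56177359] -0.002468577507233949
```

View pics/w7.png

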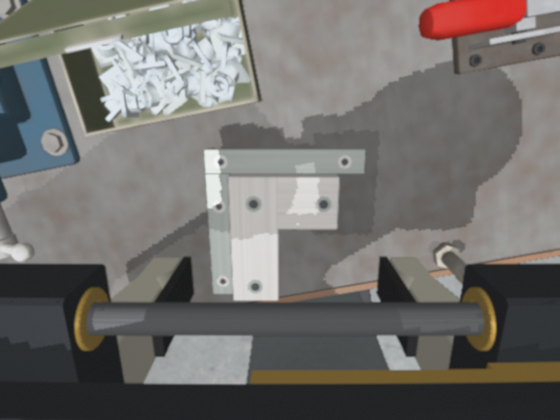

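The plate lies against both bars: the stop corner is at px (230,175), and the fit gives (-49.2,-40.6) mm and 0.002 rad. Next I'll measure the frame from near, before the fresh grip.

```bash
python3 -m crank '{"linear":[[-0.2,-1,-0.6],[-0.2,-1,-0.6],[-0.2,-1,-0.6],[-0.2,-1,-0.6],[-0.2,-1,-0.6],[-0.2,-1,-0.6],[-0.2,-1,-0.6],[-0.2,-1,0],[-0.2,-1,0],[-0.2,-1,0],[-0.2,-1,0],[-0.2,-1,0]],"turn":[[0,0,0],[0,0,0],[0,0,0],[0,0,0],[0,0,0],[0,0,0],[0,0,0],[0,0,0],[0,0,0],[0,0,0],[0,0,0],[0,0,0]],"claw":[-1,-1,-1,-1,-1,-1,-1,-1,-1,-1,-1,-1]}'
python3 -m crank '{"linear":[[-0.2,-1,0],[0,0,0],[0,0,0],[0,0,0],[0,0,0]],"turn":[[0,0,-0.0486],[0,0,-0.0486],[0,0,-0.0486],[0,0,0],[0,0,0]],"claw":[-1,-1,-1,-1,-1]}'
python3 - <<'E'
from h import *
ci=camera_info('wrist');im,d,W=cloud('wrist');z=W[...,2];s=get_state();print(s['tcp_pos'],s['joint_pos'].round(2))
Q=silhouettes('wrist','liner_frame');q=Q[0]['pixels'];print(Q[0]['conf'],q.sum(),q[0].any(),q[-1].any(),np.nanpercentile(z[q],[5,50,95]))
F=np.array([[-63.5,-53.5],[63.5,-53.5],[63.5,53.5],[-63.5,53.5]])
r=fitpoly(ci,q,9,F,(468,320),.272,(-.05,.05));print(r.x,r.fun)
cv2.imwrite('pics/w8raw.png',im)
draw(ci,im,F,r.x,9,(0,0,255));draw(ci,im,L*np.array([51.5/50,41.5/40]),r.x,9,(0,255,0));cv2.imwrite('pics/w8.png',im)
E
```

```text
time: 18.52
tcp_pos: [458.7, 290.8, 220.6]
eef_rot: [3.128, -0.293, -0.0]
contact_force: [0.4, 0.0, 0.9]
finger_gap: 87.7
grasp_force: 0.0
time: 19.15
tcp_pos: [458.4, 315.1, 220.7]
eef_rot: [3.113, 0.42, -0.0]
contact_force: [-0.2, -0.4, 1.0]
finger_gap: 88.1
grasp_force: 0.0
[458.43938991 314.98004443 220.76496492] [ 0.95  0.17 -0.26 -0.   -1.14  0.89]
0.96 12893 False False [ 3.77141403  8.77590268 10.74207808]
[4.64645405e+02 3.20949934e+02 2.84106184e-01] 189.4375
```

View pics/w8.png

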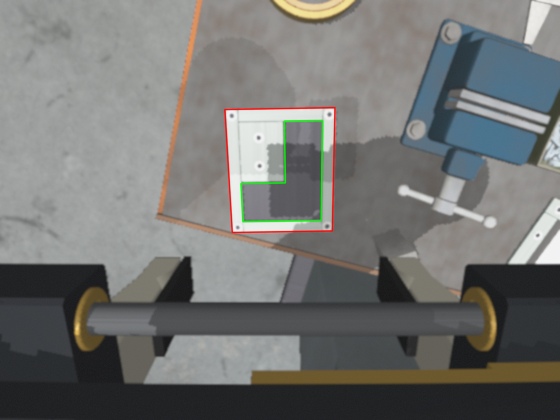

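The red and green outlines lie on the frame (225..335, 108..232) and on its dark recess. I'll return to the plate for the fresh grip.

```bash
python3 -m crank '{"linear":[[0,0,0],[0,0,0],[0,0,0],[0.2,1,0],[0.2,1,0],[0.2,1,0],[0.2,1,0],[0.2,1,0],[0.2,1,0],[0.2,1,0],[0.2,1,0],[0.2,1,0.5]],"turn":[[0,0,0.0486],[0,0,0.0486],[0,0,0.0486],[0,0,0],[0,0,0],[0,0,0],[0,0,0],[0,0,0],[0,0,0],[0,0,0],[0,0,0],[0,0,0]],"claw":[-1,-1,-1,-1,-1,-1,-1,-1,-1,-1,-1,-1]}' 60
python3 -m crank '{"linear":[[0.2,1,0.5],[0.2,1,0.9],[0.2,1,0.9],[0.2,0.98,0.9],[0,0,1],[0,0,1],[0,0,0.8],[0,0,0],[0,0,0]],"turn":[[0,0,0],[0,0,0],[0,0,0],[0,0,0],[0,0,0],[0,0,0],[0,0,0],[0,0,0],[0,0,0]],"claw":[-1,-1,-1,-1,-1,-1,-1,-1,-1]}'
python3 -c "
from h import *
go(462.5,-15.8,8.0,-.1865+np.pi/2)"
```

```text
time: 20.75
tcp_pos: [461.2, 83.7, 209.1]
eef_rot: [-3.127, 0.293, -0.003]
contact_force: [-0.3, 0.4, -0.1]
finger_gap: 87.5
grasp_force: 0.0
time: 21.88
tcp_pos: [462.5, -16.5, 59.1]
eef_rot: [-3.128, 0.293, -0.001]
contact_force: [0.9, -0.5, 0.4]
finger_gap: 87.5
grasp_force: 0.0
shift units [-0.01 -0.03  2.04] turn z units -0.0001 yaw now -1.7575 t 21.875 tcp [462.5 -16.5  59.1] j6 0.99 F [ 0.9 -0.5  0.4] gap 87.5
```

```bash
python3 -m crank '{"linear":[[0,-0.03,0.6],[0,0,0.6],[0,0,0.5],[0,0,0.34],[0,0,0],[0,0,0],[0,0,0],[0,0,0],[0,0,0]],"turn":[[0,0,0],[0,0,0],[0,0,0],[0,0,0],[0,0,0],[0,0,0],[0,0,0],[0,0,0],[0,0,0]],"claw":[-1,-1,-1,-1,-1,1,1,1,1]}' 60
python3 -m crank '{"linear":[[-0.1,0.1,-0.2],[-0.1,0.1,-0.4],[0,0,-0.4],[0,0,-0.5],[0,0,0]],"turn":[[0,0,0],[0,0,0],[0,0,0],[0,0,0],[0,0,0]],"claw":[1,1,1,1,1]}'
python3 - <<'E'
from h import *
ci=camera_info('wrist');im,d,W=cloud('wrist');cv2.imwrite('pics/w9.png',im);s=get_state()
M=R.from_rotvec(s['eef_rot']).as_matrix();print(s['tcp_pos'],np.arctan2(M[1,1],M[0,1]))
q=silhouettes('wrist','liner_plate')[0]['pixels']
P=W[q];P=P[np.isfinite(P[:,2])];T=(P-s['tcp_pos'])@M
print(q.sum(),np.percentile(T,[2,50,98],0).round(1))
# top-plane tilt in tool frame
k=abs(T[:,2]-np.median(T[:,2]))<3;c=np.linalg.lstsq(np.c_[T[k,:2],np.ones(k.sum())],T[k,2],rcond=None)[0];print('tilt',c)
g=cv2.cvtColor(im,cv2.COLOR_BGR2GRAY);print(g[205:240,220].tolist())
E
```

```text
time: 23.0
tcp_pos: [462.5, -15.4, 7.7]
eef_rot: [-3.128, 0.292, -0.001]
contact_force: [-0.3, 0.1, 3.1]
finger_gap: 79.1
grasp_force: 60.0
time: 23.62
tcp_pos: [457.4, -19.0, 46.2]
eef_rot: [-3.127, 0.292, -0.004]
contact_force: [-0.0, -0.5, -2.0]
finger_gap: 79.4
grasp_force: 60.0
[456.87819235 -19.16948651  45.48175689] -1.757465450326883
17830 [[-48.1 -37.6 -11. ]
 [  7.9  -5.9  -9.7]
 [ 26.5  38.3   1.6]]
tilt [-4.19910857e-04 -8.99777783e-05 -9.70798588e+00]
[86, 85, 86, 84, 85, 85, 85, 86, 85, 85, 87, 89, 101, 116, 122, 123, 124, 124, 124, 125, 126, 131, 148, 167, 176, 179, 181, 181, 183, 182, 182, 182, 182, 182, 183]
```

View pics/w9.png

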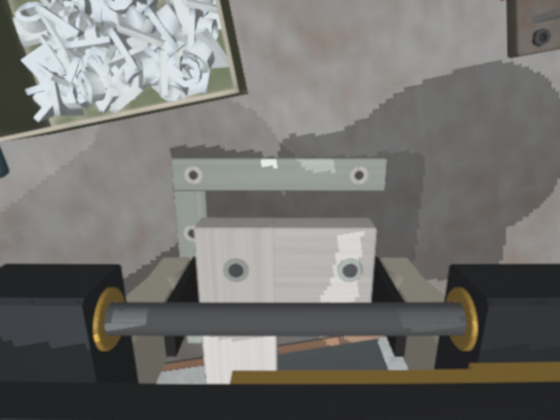

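```bash
python3 - <<'E'
from h import *
ci=camera_info('wrist');s=get_state();M=R.from_rotvec(s['eef_rot']).as_matrix();t=s['tcp_pos']
zt=t[2]+8.3
P=ray(ci,np.array([220.,220,196.5,375,200,373]),np.array([227.5,217.5,235,235,260,260]),np.array([zt,zt-16,zt,zt,zt,zt]))
print(((P-t)@M).round(1))
f=np.array([464.6,320.9]);yaw=.284
# plate yaw=tool yaw+pi/2+pi ; plate centre at tool (-23,0): plate local of tcp=(-23,0)
tc=f+rot(yaw)@[-23,0];print('tcp goal',tc);go(*tc,150,yaw+np.pi/2)
E
```

```text
[[ 25.6 -27.1  -8.3]
 [ 25.  -29.9   7.7]
 [ 22.1 -37.6  -8.3]
 [ 22.1  40.3  -8.3]
 [ 10.2 -36.9  -8.3]
 [ 10.3  40.3  -8.3]]
tcp goal [442.5213264  314.45545407]
shift units [ -3.02 -13.02  -4.19] turn z units -0.1498 yaw now -1.7575 t 23.725 tcp [456.5 -19.3  45. ] j6 0.99 F [-0.2 -0.6 -2.7] gap 79.2
```

Tilt is 0.0004, so the plate hangs level in the fresh grip, with its heel edge at row 227. I'll carry it over, turning it by -2.67 rad so its heel matches the recess.

```bash
python3 -m crank '{"linear":[[-0.25,-0.5,-1],[-0.25,-0.9,-1],[-0.25,-1,-1],[-0.25,-1,-1],[-0.25,-1,-0.2],[-0.25,-1,0],[-0.25,-1,0],[-0.25,-1,0],[-0.25,-1,0],[-0.25,-1,0],[-0.25,-1,0],[-0.25,-1,0]],"turn":[[0,0,0],[0,0,0],[0,0,0],[0,0,0],[0,0,0],[0,0,0],[0,0,0],[0,0,0],[0,0,0],[0,0,0],[0,0,0],[0,0,0]],"claw":[1,1,1,1,1,1,1,1,1,1,1,1]}' 60
python3 -m crank '{"linear":[[-0.05,-0.9,0],[0,-0.7,0],[0,0,0],[0,0,0],[0,0,0],[0,0,0],[0,0,0],[0,0,0],[0,0,0],[0,0,0],[0,0,0],[0,0,0]],"turn":[[0,0,0],[0,0,0],[0,0,0.0567],[0,0,0.0567],[0,0,0.0567],[0,0,0.0567],[0,0,0.0567],[0,0,0.0567],[0,0,0.0567],[0,0,0.0567],[0,0,0.0567],[0,0,0.0567]],"claw":[1,1,1,1,1,1,1,1,1,1,1,1]}'
python3 -m crank '{"linear":[[0,0,0],[0,0,0],[0,0,0],[0,0,0],[0,0,0],[0,0,0],[0,0,0]],"turn":[[0,0,0.0567],[0,0,0.0567],[0,0,0.0567],[0,0,0.0567],[0,0,0.0567],[0,0,0],[0,0,0]],"claw":[1,1,1,1,1,1,1]}'
python3 -c "
from h import *
go(441.6,314.2,40,.284+np.pi/2)"
```

```text
time: 25.22
tcp_pos: [435.2, 275.3, 149.2]
eef_rot: [3.127, -0.293, -0.001]
contact_force: [0.4, -0.7, -2.8]
finger_gap: 79.5
grasp_force: 60.0
time: 26.72
tcp_pos: [442.0, 314.3, 149.6]
eef_rot: [1.731, -2.621, 0.0]
contact_force: [0.0, -0.4, -2.1]
finger_gap: 78.9
grasp_force: 60.0
time: 27.6
tcp_pos: [441.9, 314.2, 149.7]
eef_rot: [0.449, -3.109, 0.0]
contact_force: [-1.1, -0.4, -2.5]
finger_gap: 79.3
grasp_force: 60.0
shift units [0.01 0.   4.39] turn z units 0.0009 yaw now 1.8576 t 27.6 tcp [441.9 314.2 149.7] j6 -2.26 F [-1.1 -0.4 -2.5] gap 79.3
```

```bash
python3 -m crank '{"linear":[[0,0,0.9],[0,0,0.9],[0,0,0.9],[0,0,0.9],[0,0,0.8],[0,0,0.3],[0,0,0]],"turn":[[0,0,0.0009],[0,0,0],[0,0,0],[0,0,0],[0,0,0],[0,0,0],[0,0,0]],"claw":[1,1,1,1,1,1,1]}' 60
python3 - <<'E'
from h import *
go(441.6,314.2,12.5,.284+np.pi/2)
ci=camera_info('wrist');im,d,W=cloud('wrist');cv2.imwrite('pics/w10r.png',im)
F=np.array([[-63.5,-53.5],[63.5,-53.5],[63.5,53.5],[-63.5,53.5]])
draw(ci,im,F,(464.6,320.9,.284),9,(0,0,255));draw(ci,im,L*np.array([51.5/50,41.5/40]),(464.6,320.9,.284),9,(0,255,0))
cv2.imwrite('pics/w10.png',im)
E
```

```text
time: 28.48
tcp_pos: [441.8, 314.1, 32.2]
eef_rot: [0.441, -3.11, 0.001]
contact_force: [0.1, 0.0, -1.8]
finger_gap: 79.0
grasp_force: 60.0
shift units [0.01 0.01 0.79] turn z units -0.0008 yaw now 1.8523 t 28.475 tcp [441.8 314.1  32.2] j6 -2.27 F [ 0.1  0.  -1.8] gap 79.0
```

View pics/w10.png

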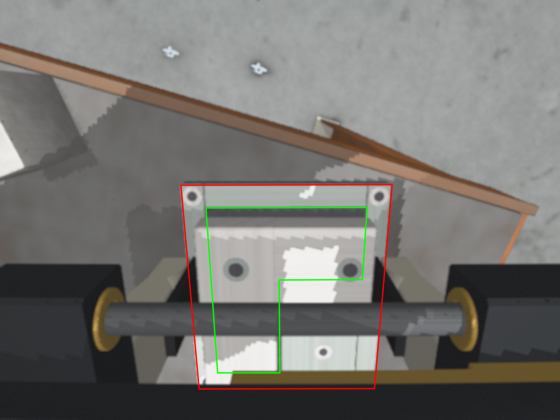

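```bash
python3 - <<'E'
from h import *
ci=camera_info('wrist');s=get_state();M=R.from_rotvec(s['eef_rot']).as_matrix();t=s['tcp_pos']
g=cv2.cvtColor(cv2.imread('pics/w10r.png'),cv2.COLOR_BGR2GRAY)
for r in (196,215,222): print(r,'L',g[r,174:216].tolist(),'R',g[r,358:400].tolist())
for c in (240,340): print(c,g[176:246,c].tolist())
for r in (245,255): print(r,g[r,190:212].tolist(),g[r,362:384].tolist())
E
```

```text
196 L [104, 105, 104, 104, 103, 105, 118, 149, 181, 200, 206, 202, 181, 142, 104, 90, 88, 88, 87, 85, 86, 95, 128, 171, 198, 206, 205, 194, 172, 149, 149, 164, 173, 174, 175, 176, 175, 175, 174, 174, 175, 174] R [176, 175, 175, 176, 176, 175, 172, 159, 136, 132, 154, 182, 197, 203, 203, 184, 142, 102, 87, 86, 86, 86, 84, 84, 89, 123, 170, 196, 202, 202, 193, 167, 131, 110, 107, 108, 108, 109, 108, 104, 98, 94]
215 L [91, 89, 89, 91, 90, 91, 89, 97, 113, 133, 143, 145, 147, 146, 145, 146, 145, 146, 149, 149, 151, 150, 150, 149, 149, 148, 148, 147, 148, 143, 129, 108, 87, 78, 77, 77, 77, 79, 77, 78, 77, 76] R [77, 77, 78, 79, 79, 79, 87, 109, 139, 161, 170, 172, 171, 171, 170, 170, 169, 170, 172, 173, 170, 161, 151, 146, 145, 144, 143, 144, 144, 134, 114, 97, 92, 92, 91, 91, 91, 92, 92, 92, 92, 92]
222 L [87, 88, 88, 88, 88, 87, 88, 87, 94, 114, 135, 143, 145, 145, 146, 146, 146, 146, 148, 149, 150, 150, 145, 137, 126, 119, 116, 116, 116, 118, 120, 120, 119, 119, 119, 118, 117, 116, 116, 119, 118, 118] R [119, 119, 120, 118, 117, 118, 117, 118, 118, 118, 118, 117, 118, 124, 134, 141, 1
[... 554 characters left out ...]
75, 175, 175, 175, 173, 172, 170, 170, 169, 171, 171, 168, 147, 114, 91, 84, 81, 77, 77, 75, 76, 76, 81, 95, 111, 116, 118, 119, 119, 120, 120, 120, 129, 155, 182, 199, 207, 210, 211, 211, 210, 205, 192, 181, 176, 175, 175, 176, 176, 178, 177, 177]
245 [146, 146, 146, 146, 150, 158, 170, 178, 180, 180, 180, 179, 178, 178, 178, 179, 179, 181, 179, 178, 176, 174] [176, 177, 177, 176, 176, 176, 176, 175, 176, 175, 175, 170, 159, 147, 144, 145, 146, 144, 144, 143, 143, 144]
255 [146, 144, 141, 136, 138, 148, 163, 174, 180, 180, 181, 179, 178, 177, 177, 178, 178, 180, 181, 181, 179, 175] [177, 177, 176, 176, 176, 176, 176, 177, 176, 175, 172, 162, 149, 139, 135, 137, 142, 143, 144, 143, 143, 142]
```

```bash
python3 - <<'E'
from h import *
ci=camera_info('wrist');s=get_state();M=R.from_rotvec(s['eef_rot']).as_matrix();t=s['tcp_pos']
def T(u,v,z): return ((ray(ci,np.array(u,float),np.array(v,float),np.array(z,float))-t)@M)[:,:2].round(2).tolist()
zt=t[2]+8.3
print('recess L,R',T([204.6,365.6],[215,215],[9,9]));print('outer L,R',T([183.3,387.3],[222,222],[9,9]))
print('recess near edge',T([240,340],[206.7,206.6],[9,9]))
print('outer near edge',T([240,340],[184.6,184.4],[9,9]))
print('plate L,R',T([195.5,374,195.3,373.5],[245,245,255,255],[zt]*4))
print('plate near edge top/bottom',T([240,340,240,340],[226.8,226.8,217,217.2],[zt,zt,zt-16,zt-16]))
E
```

```text
recess L,R [[23.29, -42.23], [23.26, 41.52]]
outer L,R [[19.45, -53.65], [19.42, 53.17]]
recess near edge [[27.77, -23.64], [27.81, 27.98]]
outer near edge [[39.43, -23.23], [39.52, 27.48]]
plate L,R [[19.45, -39.83], [19.42, 38.73], [14.68, -40.27], [14.64, 38.85]]
plate near edge top/bottom [[27.92, -19.93], [27.91, 23.36], [27.29, -21.8], [27.17, 25.7]]
```

```bash
python3 -m crank '{"linear":[[-0.05,0.01,0],[0,0,0.28],[0,0,0.26],[0,0,0.1],[0,0,0.1],[0,0,0]],"turn":[[0,0,0],[0,0,0],[0,0,0],[0,0,0],[0,0,0],[0,0,0]],"claw":[1,1,1,1,1,1]}' 60
python3 -m crank '{"linear":[[0,0,0.04],[0,0,0]],"turn":[[0,0,0],[0,0,0]],"claw":[1,1]}'
```

```text
time: 29.28
tcp_pos: [442.9, 314.6, 13.6]
eef_rot: [0.439, -3.111, 0.001]
contact_force: [0.0, -0.3, -3.1]
finger_gap: 79.3
grasp_force: 60.0
time: 29.52
tcp_pos: [442.9, 314.8, 12.9]
eef_rot: [-0.439, 3.111, 0.0]
contact_force: [0.2, 0.4, -2.4]
finger_gap: 79.1
grasp_force: 60.0
```

```bash
python3 -m crank '{"linear":[[0,0,0.04],[0,0,0.03],[0,0,0]],"turn":[[0,0,0],[0,0,0],[0,0,0]],"claw":[1,1,1]}'
```

```text
time: 29.9
tcp_pos: [443.0, 314.8, 11.7]
eef_rot: [-0.439, 3.11, 0.0]
contact_force: [-1.2, -1.0, 4.5]
finger_gap: 79.1
grasp_force: 60.0
```

Contact comes at TCP z 11.7, which is exactly the fully-down height. I'll release, rise and check.

```bash
python3 -m crank '{"linear":[[0,0,0],[0,0,0],[0,0,0],[0,0,0],[0,0,-0.2],[0,0,-0.6],[0,0,-1],[0,0,-1],[0,0,-1],[0,0,-1],[0,0,0],[0,0,0]],"turn":[[0,0,0],[0,0,0],[0,0,0],[0,0,0],[0,0,0],[0,0,0],[0,0,0],[0,0,0],[0,0,0],[0,0,0],[0,0,0],[0,0,0]],"claw":[-1,-1,-1,-1,-1,-1,-1,-1,-1,-1,-1,-1]}'
python3 - <<'E'
from h import *
ci=camera_info('wrist');im,d,W=cloud('wrist');z=W[...,2];s=get_state();print(s['tcp_pos'],s['finger_gap'],s['contact_force'])
q=silhouettes('wrist','liner_plate')[0]['pixels']
r=fitpoly(ci,q&(z>14),20,L,(465.5,321),.284,(-.04,.04));print(r.x,r.fun,q.sum())
P=W[q&(z>14)];c=np.linalg.lstsq(np.c_[P[:,:2]-r.x[:2],np.ones(len(P))],P[:,2],rcond=None)[0];print('tilt,height',c)
o=(abs(z-9)<2.5)&(np.hypot(W[...,0]-465,W[...,1]-321)<85)&~q;print('rim z',np.nanmedian(z[o]),o.sum())
im,d=snapshot('top')
for t in ('gauge_block','tape_roll','bolt_1'): print(t,[(round(a['conf'],2),np.round(a['location'])) for a in tip_of('top',t)[:2]])
E
```

```text
time: 31.4
tcp_pos: [442.7, 314.6, 131.5]
eef_rot: [-0.438, 3.111, 0.001]
contact_force: [0.1, 0.4, 0.2]
finger_gap: 88.0
grasp_force: 0.0
[442.62423929 314.39550941 130.98929582] 87.77938853661138 [-0.1306758   1.10219086 -0.03547099]
[4.63372987e+02 3.19918669e+02 2.73244821e-01] 192.6875 8858
tilt,height [2.63382134e-03 1.90958820e-03 2.06952799e+01]
rim z 9.700196803809149 10361
gauge_block [(0.58, array([412., 179.,  -7.]))]
tape_roll [(0.74, array([655., 340.,   2.]))]
bolt_1 [(0.61, array([ 575., -294.,    2.])), (0.48, array([ 398., -140.,   -1.]))]
```

```bash
python3 -c "
from rig import sign_off;print(sign_off())"
```

```text
the job is handed in; nothing more can be done
None
```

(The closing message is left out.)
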